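# Mark a blank tray tag in the spring marking press

### The arm

A 6-joint arm with a two-finger parallel gripper is mounted at the origin on the work surface; the furniture and walls round the work are solid. World frame = base frame: x ahead of the robot, y to its left, z up, the work surface at z = 0. Lengths are in m, angles in degrees, forces in N, time in s.
With the tool pointing down it reaches from about 0.375 to 0.825 m from the base axis. Payload 5.5 kg.
Tool frame: the origin (TCP) lies at the very end of the fingers, on their centre line; the grasp point (between the pads) lies env.grip_point_offset behind it (env.grip_point_offset is the distance from the TCP to the grasp point, in m); y points along the fingers, z is the direction in which the jaws open and shut, and the axes are right-handed (so a half turn about y gives the same grasp; the last joint's range is limited). The gripper opens to 85 mm and grips with 20 to 120 N. Pads are 22 mm wide; open, the fingers measure 114 mm over their backs; the gripper's body (76 mm by 85 mm) begins 54 mm behind the grasp point. The pads swing forward as they close: fully open they stand 13 mm farther back than shut.
Start: joints at [-74.026, 17.962, -2.699, 69.339, 0, 90], TCP at [0.165, -0.577, 0.231] pointing down, gripper open.
Joint ranges: [-152.73, 152.73], [-39.44, 99.34], [-58.76, 71.6], [-118.89, 123.64], [-81.53, 83.1], [-180, 180]. Speed limits (degrees/s): [136.94, 136.94, 172.46, 180, 180, 180].

### API

Orientations are given as [roll, pitch, yaw] about the fixed x, y, z axes, in that order (R = Rz(yaw) Ry(pitch) Rx(roll)).
In Python, from rig import env, eyes, search_frame, outline_of gives the robot as it stands. The module is installed in compiled form; this text tells all that it offers.
- The arm moves only by the shell command python3 -m crank 'ROWS' [OPENING]. ROWS is JSON, a list of rows, each a list of 6 numbers: the shift along the world's x, y, z in mm, then the turn, a rotation vector about the world's x, y, z in degrees. A call has 1 to 10 rows; each row shifts and turns the commanded pose from where the row before left it; what a row does not reach is not made up. A row lasts 1/12 s, in which the tool goes at most 41.7 mm and 7.16 degrees, less where a joint would pass 70% of its speed; a pose out of reach is approached as far as the arm can. A call with a gripper value outside its range is refused whole. OPENING is the opening in per cent of the stroke, from 0 (shut) to 100 (fully open), set as the call begins (- or left out, the last holds). The fingers move at their own pace and stop on an object; the grip force is fixed at half the most. Time passes only in rows, so rows that do not move let the fingers close. It gives the time, the measured TCP pose, the force and the opening at its end, in the units of the state.
- env.get_obs(): the state, without advancing time (a new reading comes with each control period).
- eyes.camera(name): name is "scene" or "side" or "wrist"; returns (picture, depth): 480x640x3 uint8, blue, green, red; 480x640 float32, m along the optical axis (not along the pixel's ray), 0 where there is no reading.
- eyes.camera_model(name): a dict with "fx", "fy", "cx", "cy" (pixels), "origin" and "attitude" of the camera in the world; the wrist camera has in their place "mount" (4x4, takes a point from camera to tool coordinates, whose origin is the TCP and whose axes are the tool frame's). Camera axes: x right, y down, z forward; pixel columns grow to the right and rows downward; lengths in m; the calibration is good to about 2 mm. A picture is of the moment at which its call begins: read the wrist's pose just before it. camera_model takes no time and is no camera call.
- env.hand_in(): hands the job in, once; it reports no verdict.
Trained networks look in the newest picture that a camera, given by its name, has taken for a name from the list of things; names that differ only in an ending like _2 or _b are one class to them, and where a whole thing is asked for, a point or a joint stands for the part that bears it (a point fixed in the world has none). Each returns a list of dicts, best first, with "conf" (0 to 1); they miss things now and then, are a little off and sometimes report something else, mostly with a low value. They report only what shows in the picture. A call takes as long as a camera call.
- search_frame(camera, label): "at" ([column, row] in pixels, amid what is visible of it).
- outline_of(camera, label): "region" (480x640 bool, what is visible of it) and "at" ([column, row] in pixels, amid what is visible of it).
The state is a dict: "time_s": time; "qpos": joint angles; "qd": joint speeds; "joint_efforts": joint torques, N m; "tool_pos": TCP position; "eef_rot": TCP orientation; "force": force on the tool from outside, world axes, zero at the start; "wrist_torque": the same for the moment, N m; "width": finger opening in m.
Only numpy, scipy, OpenCV 4.12 (cv2) and the standard library are available. Lean on these libraries where they do the work, as an engineer would, in place of code of your own. Each camera call takes 0.05 s, during which the arm holds its last target.

### The job

Stamp the blank tray tag in the bench marking press: lift the striker by its black knob until the sear catches and holds it up, then put the tag slide from the bench into the press's slideway, tag end first, and push it fully home so that the sprung pawl clicks in behind its head. Then press the trigger paddle to fire the striker onto the tag, and leave the slide latched there with the striker down on the tag. Leave the ink pad, the hand stamp and the spare tags where they are.

Things in the scene. Friction and masses are not known exactly. Their poses are not given: they have to be found in the camera images.
- press: Grey bench marking press, fixed. Origin on the bench straight under the strike point; +x is the feed direction (the slide enters from the -x end), +y the trigger and pawl side, z up. Base plate x -152 to +44, y -54 to +54, 12 mm thick: its top is the slideway floor. End stop face at x=+25. A frame (x -24 to +24, y -52 to +52) spans the slideway, open from z=12 to 85 mm, top at z=118.
- mouth (a point): Middle of the slideway's floor at its entry, x=-118, z=12 mm in the press frame (axes as the press). From here to the end stop the slideway is 59 mm wide between rails 13 mm high whose tops are bevelled outwards, so the slide can be lowered in from above; in front of it (x -118 to -132) the mouth flares.
- striker (a joint): Height of the striker, m: 0 fully down on nothing (its die then hangs 9 mm over the slideway floor and bars the slide), 0.005 resting on a tag, 0.032 held up by the sear, 0.040 upper stop. Spring-driven down: lifting takes about 8 N at first, 15 N as it pushes past the sear. The sear snaps under it when it is lifted past 0.032; lift it about 36 mm, then let go.
- knob (a point): Middle of the striker's round black ribbed knob over the middle of the press, 30 mm across, 48 mm tall; 188 mm above the bench with the striker down (the sear's top is 35 mm lower); moves with the striker. Grip it firmly; if it slips, lift farther until the striker has passed 0.032.
- sear (a joint): Sear and trigger angle, rad: 0 at rest (sprung), grows as the paddle is pressed down. A cocked striker is let go at about 0.3, that is with the paddle's pad pressed 22 to 25 mm down; stop at 0.38 (28 mm). About 3 N at the pad.
- trigger (a point): Middle of the top face of the trigger paddle's pad, 30 x 32 mm, dark steel with ribs, sticking out on the +y side of the press, 93 mm from the strike point and 148 mm above the bench at rest; press it straight down.
- pawl (a joint): Pawl angle, rad: 0 with its nose sticking 10 mm into the slideway (sprung); the slide's head pushes it aside to about 0.25 and it snaps back to 0 once the head has passed. About 6 to 8 N of push on the slide.
- pawl_nose (a point): Top of the pawl's square nose end, which keeps the slide's head from going back; at rest x=-30, y=+23.5, z=24.5 mm in the press frame. The pawl reaches into the slideway from x=-55 to -30, so a head set down in front of it must have its front edge behind x=-55.
- slide: Tag slide, loose metal paddle 155 mm long, about 160 g. Origin at the underside of the middle of its head; +x out of the head's front, z up. Head 50 x 54 mm, 12 mm thick, front corners bevelled, brass tag 2 mm thick on top; stem 26 mm wide, 12 mm thick, back to x=-130. Home: origin 12 mm above the press's origin, axes along the press's; the pawl allows some 7 mm of play back.
- slide_grip (a point): Centre of the slide's upright black grip on the stem: 40 mm along the slide, 12 mm thick across it, 52 mm tall above the stem (keep fingertips above the stem, which is wider); 98 mm behind the middle of the head, 38 mm above the slide's underside. The slide balances about 30 mm ahead of it, so hold it firmly. Axes as the slide.
- ink_pad: Closed blue ink pad, 72 x 98 x 16 mm, origin at its underside; bystander.
- lot_stamp: Wooden hand stamp with a turned handle, 37 x 48 x 74 mm, origin at its underside; bystander.
- spare_tags: Small stack of brass tags, 34 x 46 x 10 mm, origin at its underside; bystander.

How it is judged:
By the outcome, as a careful person would: the job done as asked, in the order asked, and still so for the second after the job is handed in, with the robot touching nothing.
It also fails if it takes over 58 s, if anything falls off the work surface, if the arm or the gripper's body presses on something with over 40 N, if the wrist force passes 120 N, or if a joint passes its speed limit or range.

## Working session

There is one attempt and no reset: what is moved stays moved. The work goes in short steps, Python scripts to look and compute and a shell command to move; the robot and the scene stay as the last step left them, time stands still between calls to the robot, and variables do not carry over. Pictures are saved under pics/ and viewed, and the job is handed in when it is done.

```bash
ls; mkdir -p pics; cat > h.py <<'E'
import numpy as np,cv2
from rig import env,eyes,search_frame,outline_of
from scipy.spatial.transform import Rotation as R
np.set_printoptions(precision=4,suppress=True)
def cam(n):
    m=eyes.camera_model(n)
    o=env.get_obs()
    if 'mount' in m:
        T=np.eye(4);T[:3,:3]=R.from_euler('xyz',o['eef_rot'],degrees=True).as_matrix();T[:3,3]=o['tool_pos']
        T=T@np.array(m['mount'])
    else:
        T=np.eye(4);a=np.array(m['attitude'])
        T[:3,:3]=a if a.shape==(3,3) else R.from_euler('xyz',a,degrees=True).as_matrix()
        T[:3,3]=m['origin']
    return m,T
def shot(n,name):
    m,T=cam(n);p,d=eyes.camera(n);cv2.imwrite('pics/%s.png'%name,p)
    np.savez('pics/%s.npz'%name,p=p,d=d,T=T,K=[m['fx'],m['fy'],m['cx'],m['cy']])
    return p,d,T,(m['fx'],m['fy'],m['cx'],m['cy'])
def cloud(d,T,K):
    v,u=np.mgrid[:480,:640]
    P=np.stack([(u-K[2])/K[0]*d,(v-K[3])/K[1]*d,d],-1)
    W=P@T[:3,:3].T+T[:3,3]; W[d<=0]=np.nan
    return W
def proj(W,T,K):
    P=(np.asarray(W)-T[:3,3])@T[:3,:3]
    return np.stack([P[...,0]/P[...,2]*K[0]+K[2],P[...,1]/P[...,2]*K[1]+K[3]],-1)
E
python3 - <<'E'
from h import *
print(env.get_obs(),env.grip_point_offset)
for n in("scene","side","wrist"):
    print(eyes.camera_model(n))
    p,d,T,K=shot(n,n+'0');W=cloud(d,T,K)
    for l in("press","knob","trigger","slide","slide_grip","pawl_nose"):
        for r in search_frame(n,l)[:2]:
            u,v=map(int,r['at']);print(n,l,r['conf'],r['at'],W[min(v,479),min(u,639)])
E
```

```text
pics
{'time_s': 0.0, 'qpos': array([-74.0276,  18.0031,  -2.7526,  69.3397,   0.0018,  90.0002]), 'qd': array([-0.0059,  0.1271, -0.057 ,  0.0229,  0.0054,  0.0892]), 'joint_efforts': array([ -0.0015, -53.9585,  33.9753,   0.0192,   0.    ,   0.    ]), 'tool_pos': array([ 0.165 , -0.5763,  0.2305]), 'eef_rot': array([ -90.0953,    0.0018, -164.0277]), 'force': array([-0.0286, -0.2836,  0.2398]), 'wrist_torque': array([-0.0056,  0.0156,  0.0086]), 'width': 0.08556937222989942} 0.0187
{'fx': 508.48431063415643, 'fy': 508.48431063415643, 'cx': 313.76417040859036, 'cy': 236.32952113852502, 'origin': array([ 0.8132, -0.2985,  0.9462]), 'attitude': array([-153.9705,    0.3798,   56.2033])}
scene press 0.66 [311.9, 337.1] [ 0.6016 -0.1705  0.013 ]
scene knob 0.68 [339.5, 292.8] [ 0.6117 -0.123   0.209 ]
scene trigger 0.81 [308.6, 267.6] [ 0.5267 -0.125   0.1414]
scene slide 0.68 [268.1, 279.9] [ 0.457  -0.1761  0.0096]
scene slide_grip 0.86 [265.8, 277.8] [ 0.4516 -0.1793  0.0133]
scene pawl_nose 0.52 [300.7, 324.1] [ 0.5726 -0.1756  0.0254]
{'fx': 578.1639621097289, 'fy': 578.1639621097289, 'cx': 324.4902751414493, 'cy': 240.98223403120747, 'origin': array([ 0.36  , -0.6608,  1.0152]), 'attitude': array([-145.1008,    0.0776,  -10.4294])}
side press 0.71 [405.4, 303.4] [ 0.6141 -0.1476  0.0122]
side press 0.31 [367.5, 258.9] [ 0.5665 -0.0235  0.0006]
side knob 0.89 [405.3, 248.9] [ 0.5994 -0.129   0.1817]
side trigger 0.8 [364.8, 264.7] [ 0.5295 -0.1241  0.1424]
side slide 0.78 [330.5, 327.7] [ 0.4595 -0.1711  0.0102]
side slide_grip 0.76 [329.3, 327.1] [ 0.4573 -0.1725  0.0139]
{'fx': 354.31967417570485, 'fy': 354.31967417570485, 'cx': 323.4698992488752, 'cy': 238.3222175219211, 'mount': array([[ 0.0006,  0.9571,  0.2899, -0.0744],
       [ 0.0003, -0.2899,  0.9571, -0.1433],
       [ 1.    , -0.0005, -0.0004,  0.0004],
       [ 0.    ,  0.    ,  0.    ,  1.    ]])}
```

View pics/scene0.png

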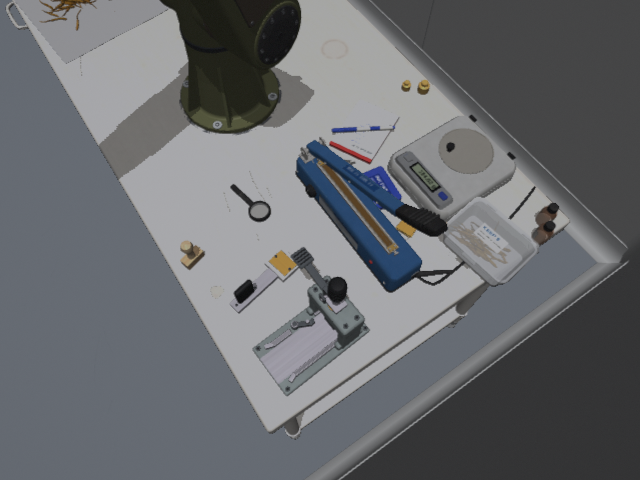

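View pics/side0.png

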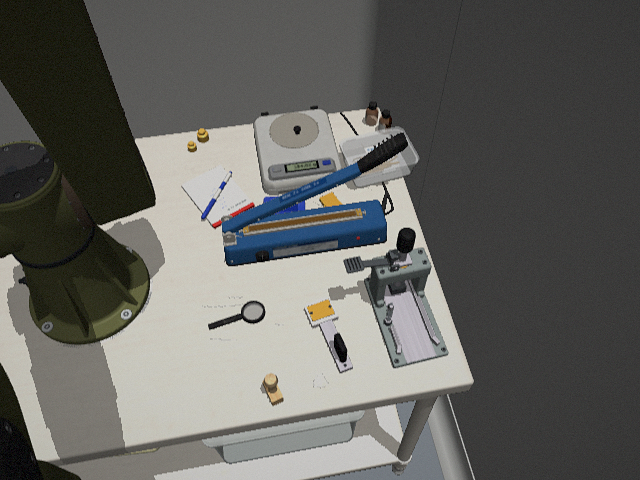

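View pics/wrist0.png

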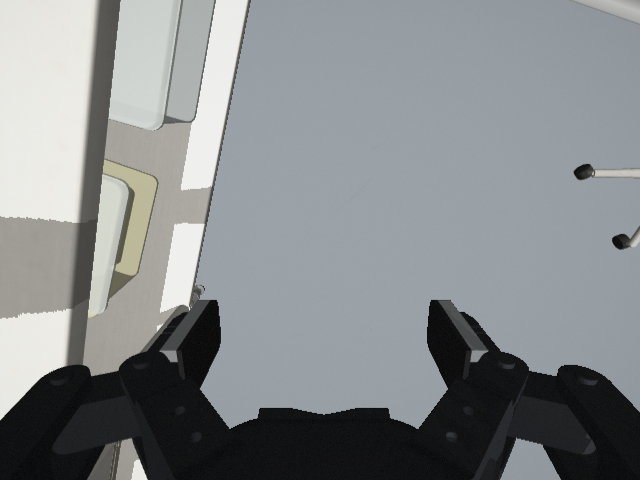

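```bash
cat > fit.py <<'E'
from h import *
import sys
def load(n):
    f=np.load('pics/%s.npz'%n);return f['p'],f['d'],f['T'],f['K']
if __name__=='__main__':
  for n in("scene0","side0"):
    p,d,T,K=load(n);W=cloud(d,T,K);V=W[(d>0)]
    b=V[(abs(V[:,0]-.6)<.4)&(abs(V[:,1]+.2)<.3)&(abs(V[:,2])<.006)];print(n,'bench z',np.median(b[:,2]),b[:,2].std())
    roi=(V[:,0]>.48)&(V[:,0]<.75)&(V[:,1]>-.36)&(V[:,1]<-.04)
    for lo,hi in((.105,.13),(.008,.017),(.15,.25)):
        q=V[roi&(V[:,2]>lo)&(V[:,2]<hi)]
        print(lo,hi,len(q),'z',np.median(q[:,2]),cv2.minAreaRect(q[:,:2].astype(np.float32)), q.max(0),q.min(0))
    # slide
    s=V[(V[:,0]>.38)&(V[:,0]<.53)&(V[:,1]>-.27)&(V[:,1]<-.08)&(V[:,2]>.006)&(V[:,2]<.09)]
    lowp=s[s[:,2]<.02];hip=s[s[:,2]>.03]
    print('slide',len(lowp),cv2.minAreaRect(lowp[:,:2].astype(np.float32)),'grip',len(hip),cv2.minAreaRect(hip[:,:2].astype(np.float32)),hip.mean(0),hip.max(0))
    c=cv2.resize(p[200:400,200:460],None,fx=3,fy=3,interpolation=cv2.INTER_CUBIC)
    cv2.imwrite('pics/c_%s.png'%n,c)
E
python3 fit.py
```

```text
scene0 bench z 0.0007328395610979865 0.0018003628854837853
0.105 0.13 1215 z 0.11851156863512835 ((0.6006283164024353, -0.11888980865478516), (0.10388254374265671, 0.04857568442821503), 3.9717469215393066) [ 0.6537 -0.0921  0.13  ] [ 0.5479 -0.1461  0.1051]
0.008 0.017 3731 z 0.012876915625400498 ((0.567139744758606, -0.175071582198143), (0.1827690601348877, 0.19641239941120148), 3.9401090145111084) [ 0.6641 -0.0712  0.017 ] [ 0.4806 -0.2737  0.0081]
0.15 0.25 501 z 0.20694048795098707 ((0.5550804138183594, -0.12414796650409698), (0.12212125957012177, 0.03020590916275978), 5.833086967468262) [ 0.6158 -0.1042  0.215 ] [ 0.4934 -0.1392  0.15  ]
slide 1175 ((0.4513300061225891, -0.17066633701324463), (0.07330451160669327, 0.19015531241893768), 19.686635971069336) grip 243 ((0.4647359848022461, -0.23202092945575714), (0.013546590693295002, 0.038930535316467285), 10.77776050567627) [ 0.4676 -0.232   0.0553] [ 0.4742 -0.2122  0.0679]
side0 bench z 0.0010819978121774376 0.0020289551606047823
0.105 0.13 986 z 0.11857046456840564 ((0.6028527021408081, -0.11771050095558167), (0.10495378077030182, 0.04919757321476936), 4.761350154876709) [ 0.6566 -0.0894  0.1299] [ 0.5501 -0.144   0.105 ]
0.008 0.017 3240 z 0.013251303104147238 ((0.5838614702224731, -0.1778721809387207), (0.19178597629070282, 0.18833382427692413), 81.16978454589844) [ 0.6663 -0.0756  0.017 ] [ 0.48   -0.2715  0.008 ]
0.15 0.25 575 z 0.1899177808347119 ((0.5563769340515137, -0.11994002759456635), (0.12289533019065857, 0.030501943081617355), 3.5087785720825195) [ 0.6179 -0.102   0.216 ] [ 0.4958 -0.1383  0.15  ]
slide 1202 ((0.454804927110672, -0.1724826544523239), (0.13241152465343475, 0.1835271269083023), 1.8152046203613281) grip 229 ((0.4667089581489563, -0.23006127774715424), (0.012786783277988434, 0.03963268920779228), 11.128791809082031) [ 0.4657 -0.2331  0.0564] [ 0.4752 -0.2106  0.0706]
```

View pics/c_scene0.png

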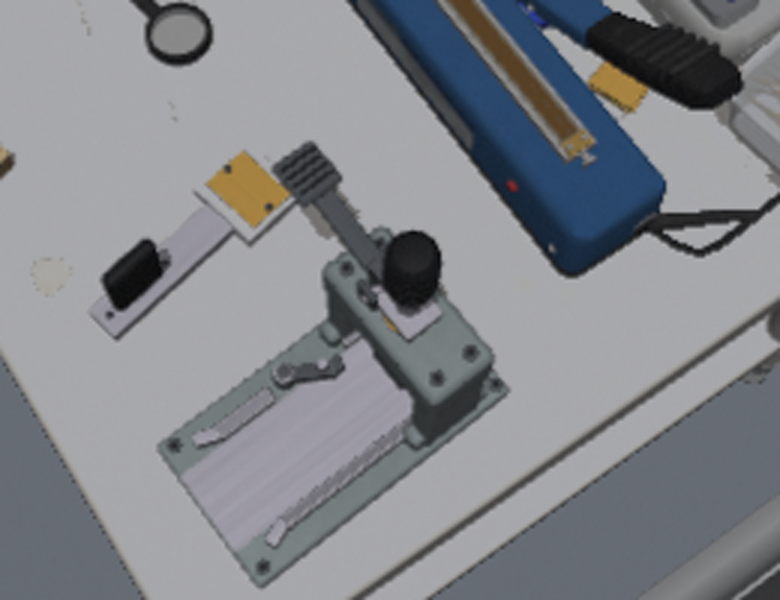

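View pics/c_side0.png

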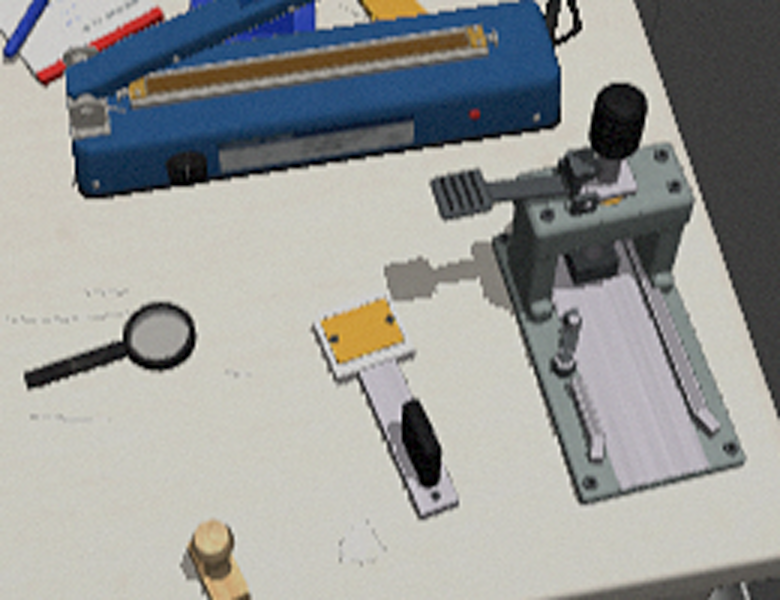

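```bash
python3 - <<'E'
from fit import *
C=[]
for n in("scene0","side0"):
    p,d,T,K=load(n);W=cloud(d,T,K);V=W[d>0]
    k=V[(abs(V[:,0]-.6)<.025)&(abs(V[:,1]+.12)<.03)&(V[:,2]>.155)]
    print('knob',len(k),k.min(0),k.max(0), 'top',k[k[:,2]>.205].mean(0) if (k[:,2]>.205).any() else 0)
    t=V[(V[:,0]>.48)&(V[:,0]<.53)&(abs(V[:,1]+.125)<.04)&(V[:,2]>.12)]
    print('trig',len(t),cv2.minAreaRect(t[:,:2].astype(np.float32)),np.percentile(t[:,2],[5,50,95]))
    # heights in press frame
    a=np.deg2rad(94.3);o=np.array([.6017,-.1183]);Rm=np.array([[np.cos(a),-np.sin(a)],[np.sin(a),np.cos(a)]])
    q=(V[:,:2]-o)@Rm
    C.append(np.c_[q,V[:,2]])
C=np.vstack(C)
print("press-frame height map mm: rows x from -160..40 step10, cols y -60..110 step 10")
for x in range(-160,50,10):
    print(x,[int(1000*np.percentile(s,95)) if len(s:=C[(abs(C[:,0]*1000-x)<5)&(abs(C[:,1]*1000-y)<5)][:,2])else -1 for y in range(-60,120,10)])
print('sealer: max height by x beyond')
for x in range(50,200,10):
    print(x,[int(1000*np.max(s)) if len(s:=C[(abs(C[:,0]*1000-x)<5)&(abs(C[:,1]*1000-y)<5)][:,2])else -1 for y in range(-120,200,20)])
E
```

```text
knob 420 [ 0.5756 -0.1345  0.155 ] [ 0.6158 -0.1042  0.215 ] top [ 0.6017 -0.1199  0.2106]
trig 331 ((0.5109638571739197, -0.12521111965179443), (0.03775888681411743, 0.029553228989243507), 4.981072425842285) [0.1433 0.1484 0.1509]
knob 431 [ 0.5763 -0.1325  0.1551] [ 0.6179 -0.102   0.216 ] top [ 0.6015 -0.1194  0.2109]
trig 274 ((0.5121424198150635, -0.12322323769330978), (0.03658410161733627, 0.03132902458310127), 3.908717632293701) [0.145  0.149  0.1516]
press-frame height map mm: rows x from -160..40 step10, cols y -60..110 step 10
-160 [3, 3, 3, 3, 2, 3, 3, 3, 2, 3, 3, 3, 3, 3, 3, 3, 4, 3]
-150 [3, 14, 15, 16, 14, 15, 15, 15, 14, 14, 14, 15, 2, 3, 4, 4, 3, 3]
-140 [3, 17, 17, 15, 14, 14, 15, 15, 16, 15, 15, 17, 5, 3, 3, 2, 3, 3]
-130 [3, 15, 25, 24, 16, 15, 15, 15, 15, 15, 26, 14, 6, 2, 3, 3, 3, 2]
-120 [3, 14, 25, 26, 15, 15, 15, 15, 16, 25, 26, 15, 3, 3, 3, 4, 3, 2]
-110 [3, 15, 27, 25, 15, 15, 15, 16, 16, 24, 26, 15, 5, 3, 3, 3, 2, 3]
-100 [3, 15, 26, 25, 15, 15, 15, 15, 16, 24, 27, 14, 5, 3, 2, 3, 3, 2]
-90 [3, 15, 27, 26, 16, 15, 15, 15, 16, 24, 26, 15, 5, 4, 3, 3, 3, 2]
-
[... 1305 characters left out ...]
]
100 [-795, 5, 4, 6, 4, 3, 4, 5, 4, 4, 4, 5, 5, 5, 4, 4]
110 [-789, 4, 5, 3, 4, 6, 4, 5, 6, 5, 5, 5, 6, 5, 4, 4]
120 [-795, 4, 3, 4, 4, 57, 61, 57, 46, 13, 12, 4, 5, 4, 5, 4]
130 [-794, 4, 5, 4, 5, 64, 67, 67, 68, 64, 66, 64, 63, 61, 53, 47]
140 [-792, 4, 4, 4, 268, 258, 69, 67, 68, 67, 69, 68, 67, 67, 66, 65]
150 [-796, 6, 5, 3, 281, 272, 258, 238, 221, 205, 195, 67, 69, 68, 68, 68]
160 [-792, 4, 5, 5, 280, 272, 258, 240, 223, 209, 200, 191, 181, 175, 164, 153]
170 [-793, 4, 4, 4, 278, 272, 256, 240, 223, 208, 199, 194, 184, 174, 168, 156]
180 [-791, 5, 4, 3, 23, 270, 254, 233, 218, 207, 197, 190, 183, 173, 165, 157]
190 [-793, 5, 4, 14, 29, 69, 67, 69, 69, 67, 68, 184, 176, 166, 160, 152]
```

```bash
python3 -m crank '[[12,12,7,0,0,7],[12,12,7,0,0,7],[12,12,7,0,0,7],[12,12,7,0,0,7],[12,12,7,0,0,7],[12,12,7,0,0,7],[12,12,7,0,0,7],[12,12,7,0,0,7],[12,12,7,0,0,7],[12,12,7,0,0,7]]' 100; python3 -m crank '[[12,12,0,0,0,7],[12,12,0,0,0,7],[12,12,0,0,0,7],[12,12,0,0,0,7],[12,12,0,0,0,7],[12,12,0,0,0,7],[12,12,0,0,0,7],[12,12,0,0,0,7],[12,12,0,0,0,7],[12,12,0,0,0,7]]'; python3 -m crank '[[12,13,0,0,0,7],[12,13,0,0,0,7],[12,13,0,0,0,7],[12,13,0,0,0,7],[12,13,0,0,0,7],[12,13,0,0,0,7],[12,13,0,0,0,7],[12,13,0,0,0,7],[12,13,0,0,0,7],[12,13,0,0,0,7]]'
```

```text
time_s: 1.88
tool_pos: [0.2856, -0.4562, 0.3018]
eef_rot: [-90.0, -0.0, -93.7]
force: [-0.7, -0.2, 0.1]
width: 0.0854
time_s: 2.72
tool_pos: [0.4057, -0.3362, 0.3014]
eef_rot: [-90.0, -0.0, -23.7]
force: [-0.2, -0.6, 0.0]
width: 0.0856
time_s: 3.55
tool_pos: [0.5256, -0.2061, 0.3014]
eef_rot: [-90.0, -0.0, 46.3]
force: [0.7, -0.2, 0.1]
width: 0.085
```

```bash
python3 -m crank '[[11,12.5,0,0,0,6.85],[11,12.5,0,0,0,6.85],[11,12.5,0,0,0,6.85],[11,12.5,0,0,0,6.85],[11,12.5,0,0,0,6.85],[11,12.5,0,0,0,6.85],[10.5,12.5,0,0,0,6.9],[0,0,0,0,0,0]]'; python3 - <<'E'
from h import *
p,d,T,K=shot('wrist','wrist1');W=cloud(d,T,K);V=W[d>0]
k=V[(abs(V[:,0]-.6)<.03)&(abs(V[:,1]+.12)<.03)&(V[:,2]>.2)&(V[:,2]<.22)]
print(len(k),k.min(0),k.max(0),k.mean(0))
f=V[(abs(V[:,0]-.6)<.07)&(abs(V[:,1]+.12)<.05)&(V[:,2]>.113)&(V[:,2]<.123)]
print(cv2.minAreaRect(f[:,:2].astype(np.float32)),np.median(f[:,2]))
E
```

```text
time_s: 4.22
tool_pos: [0.6031, -0.1172, 0.3009]
eef_rot: [-90.0, -0.1, 94.4]
force: [-0.7, 0.3, 0.0]
width: 0.0852
1414 [ 0.5875 -0.1324  0.2003] [ 0.6178 -0.1022  0.2143] [ 0.6027 -0.1194  0.2101]
((0.6026009917259216, -0.11752371490001678), (0.1042296513915062, 0.04784414917230606), 4.423591136932373) 0.11854317777042422
```

View pics/wrist1.png

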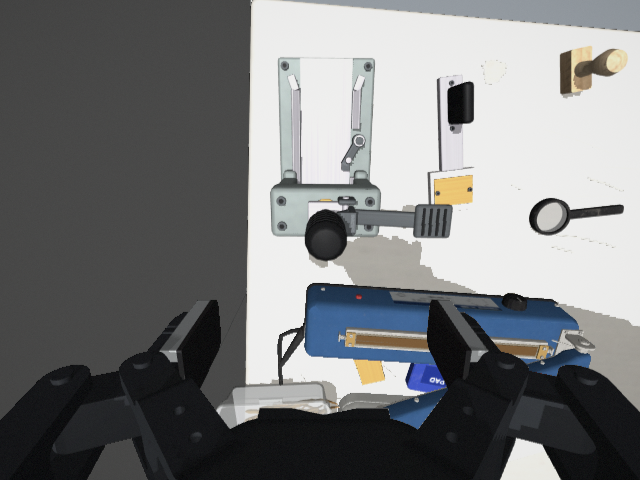

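```bash
python3 -m crank '[[0,0,-25,0,0,0],[0,0,-25,0,0,0],[0,0,-25,0,0,0],[0,0,-25,0,0,0],[0,0,-20,0,0,0],[0,0,-15,0,0,0],[0,0,0,0,0,0]]'; python3 -m crank '[[0,0,0,0,0,0],[0,0,0,0,0,0],[0,0,0,0,0,0],[0,0,0,0,0,0],[0,0,0,0,0,0],[0,0,0,0,0,0],[0,0,0,0,0,0],[0,0,0,0,0,0]]' 0
```

```text
time_s: 4.85
tool_pos: [0.5986, -0.1196, 0.1628]
eef_rot: [-89.7, -0.1, 93.8]
force: [-0.1, 0.4, -0.6]
width: 0.0857
time_s: 5.52
tool_pos: [0.6022, -0.1196, 0.1678]
eef_rot: [-90.1, 0.0, 94.0]
force: [-1.5, -0.8, 6.2]
width: 0.0289
```

```bash
python3 -m crank '[[0,0,5,0,0,0],[0,0,5,0,0,0],[0,0,5,0,0,0],[0,0,5,0,0,0],[0,0,0,0,0,0]]';python3 -m crank '[[0,0,5,0,0,0],[0,0,5,0,0,0],[0,0,3,0,0,0],[0,0,3,0,0,0],[0,0,0,0,0,0],[0,0,0,0,0,0]]'; python3 - <<'E'
from h import *
p,d,T,K=shot('scene','scene1');W=cloud(d,T,K);cv2.imwrite('pics/c1.png',cv2.resize(p[200:400,200:460],None,fx=3,fy=3))
E
```

```text
time_s: 5.93
tool_pos: [0.6021, -0.1195, 0.1858]
eef_rot: [-90.0, 0.0, 94.0]
force: [4.7, -1.7, -9.3]
width: 0.0285
time_s: 6.43
tool_pos: [0.602, -0.1195, 0.2012]
eef_rot: [-90.0, 0.0, 94.0]
force: [6.2, -2.1, -12.4]
width: 0.0284
```

View pics/c1.png

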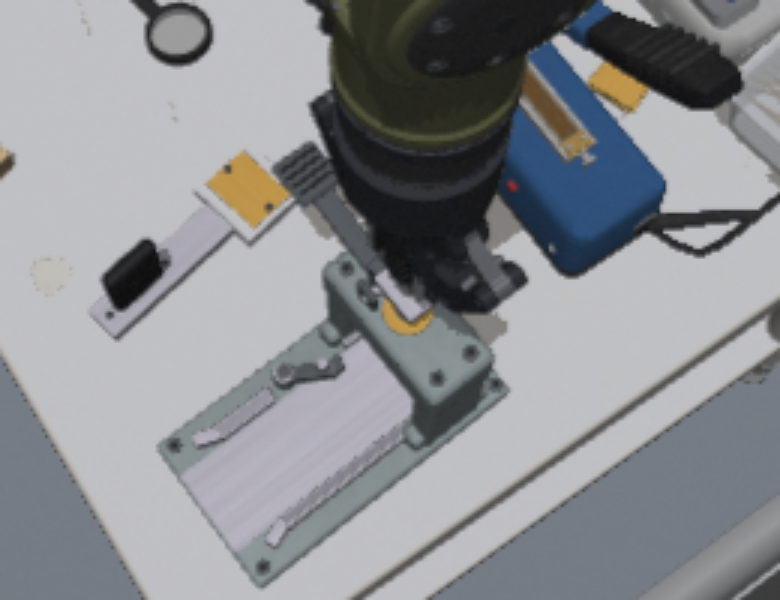

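```bash
python3 -m crank '[[0,0,2,0,0,0],[0,0,2,0,0,0],[0,0,0,0,0,0],[0,0,0,0,0,0]]'
```

```text
time_s: 6.82
tool_pos: [0.602, -0.1195, 0.205]
eef_rot: [-90.0, 0.0, 94.0]
force: [5.8, -2.2, -14.1]
width: 0.0282
```

```bash
python3 -m crank '[[0,0,-3,0,0,0],[0,0,-3,0,0,0],[0,0,0,0,0,0],[0,0,0,0,0,0]]'
```

```text
time_s: 7.15
tool_pos: [0.602, -0.1195, 0.1998]
eef_rot: [-90.0, 0.0, 94.0]
force: [5.4, -1.1, -9.3]
width: 0.0287
```

```bash
python3 -m crank '[[0,0,-2,0,0,0],[0,0,0,0,0,0],[0,0,0,0,0,0]]'
```

```text
time_s: 7.4
tool_pos: [0.6021, -0.1196, 0.1996]
eef_rot: [-90.1, 0.0, 94.0]
force: [1.6, -0.9, 3.6]
width: 0.0285
```

```bash
python3 -m crank '[[0,0,1,0,0,0],[0,0,0,0,0,0],[0,0,0,0,0,0],[0,0,0,0,0,0],[0,0,0,0,0,0]]' 100; python3 -m crank '[[0,0,15,0,0,0],[0,0,25,0,0,0],[0,0,30,0,0,0],[0,0,30,0,0,0],[0,0,0,0,0,0]]'; python3 - <<'E'
from h import *
p,d,T,K=shot('wrist','wrist2');W=cloud(d,T,K);V=W[d>0]
k=V[(abs(V[:,0]-.6)<.03)&(abs(V[:,1]+.12)<.03)&(V[:,2]>.2)]
print(len(k),k.min(0),k.max(0),np.percentile(k[:,2],90))
P=[V]
for n in("scene","side"):
    p,d,T,K=shot(n,n+'2');V=cloud(d,T,K)[d>0]
    P.append(V)
    k=V[(abs(V[:,0]-.6)<.025)&(abs(V[:,1]+.12)<.03)&(V[:,2]>.2)&(V[:,2]<.26)];print(n,np.percentile(k[:,2],95) if len(k) else 0)
for V in P:
    s=V[(V[:,0]>.38)&(V[:,0]<.53)&(V[:,1]>-.28)&(V[:,1]<-.08)&(V[:,2]>.0085)&(V[:,2]<.09)]
    hip=s[s[:,2]>.045]
    hd=s[(s[:,2]<.02)&(s[:,1]>-.166)&(s[:,0]<.49)]
    st=s[(s[:,2]<.018)&(s[:,1]<-.168)&(s[:,0]<.49)]
    for q in(hip,hd,st): print(len(q),cv2.minAreaRect(q[:,:2].astype(np.float32)),np.percentile(q[:,2],[50,98]))
E
```

```text
time_s: 7.82
tool_pos: [0.6013, -0.1192, 0.1991]
eef_rot: [-90.0, -0.0, 94.0]
force: [-0.4, 0.3, -0.2]
width: 0.085
time_s: 8.23
tool_pos: [0.6039, -0.1198, 0.3057]
eef_rot: [-90.5, 0.1, 94.0]
force: [1.2, 0.0, 0.5]
width: 0.0855
23193 [ 0.57   -0.1421  0.2008] [ 0.63   -0.1027  0.4064] 0.4026044415754821
scene 0.245060098527268
side 0.24547761125896175
688 ((0.46693024039268494, -0.2289833426475525), (0.012564067728817463, 0.03978641331195831), 12.3286714553833) [0.0632 0.0659]
1802 ((0.4485229253768921, -0.13809363543987274), (0.05419636145234108, 0.06123034283518791), 10.687864303588867) [0.014  0.0167]
1387 ((0.46354690194129944, -0.21322932839393616), (0.026360124349594116, 0.09620674699544907), 11.479680061340332) [0.0127 0.0153]
193 ((0.4651868939399719, -0.2320205420255661), (0.012684081681072712, 0.038593411445617676), 13.345226287841797) [0.0627 0.0672]
634 ((0.44582030177116394, -0.1391390860080719), (0.056046225130558014, 0.05687200650572777), 6.921450614929199) [0.0139 0.0178]
473 ((0.4613942801952362, -0.2143521010875702), (0.027398955076932907, 0.09719999134540558), 11.829297065734863) [0.0127 0.0164]
184 ((0.4667418599128723, -0.22865672409534454), (0.012393573299050331, 0.04159047082066536), 11.673891067504883) [0.0633 0.0681]
701 ((0.4482875466346741, -0.13730697333812714), (0.05457807704806328, 0.0634370744228363), 11.58933162689209) [0.0143 0.0184]
417 ((0.4635883569717407, -0.21326738595962524), (0.026687735691666603, 0.09553571790456772), 11.325133323669434) [0.0132 0.0166]
```

View pics/wrist2.png

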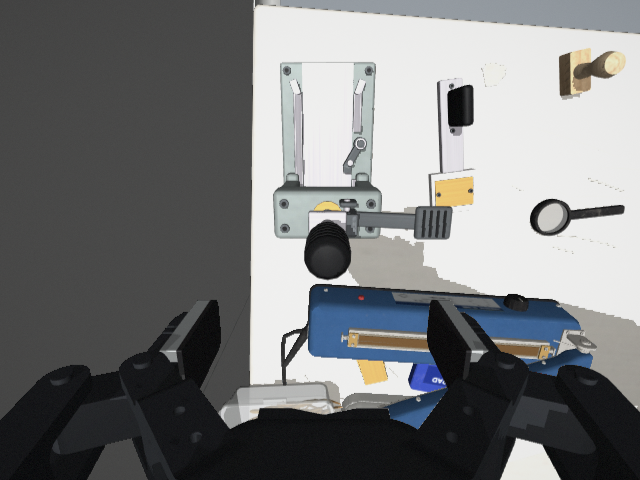

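```bash
python3 -m crank '[[-20,-16,0,0,0,1],[-20,-16,0,0,0,1],[-20,-16,0,0,0,1],[-20,-16,-10,0,0,1],[-20,-16,-25,0,0,1],[-20,-16,-35,0,0,1],[-16,-13,-40,0,0,1.4],[0,0,-40,0,0,0],[0,0,-35,0,0,0],[0,0,0,0,0,0]]' 55;python3 -m crank '[[0,0,0,0,0,0],[0,0,0,0,0,0]]'
python3 - <<'E'
from h import *
shot('wrist','wrist3')
E
```

```text
time_s: 9.22
tool_pos: [0.461, -0.224, 0.1109]
eef_rot: [-89.4, -0.5, 101.3]
force: [-2.0, 0.5, -0.4]
width: 0.0468
time_s: 9.38
tool_pos: [0.4681, -0.2268, 0.1197]
eef_rot: [-90.0, 0.0, 101.4]
force: [0.0, 0.5, 1.8]
width: 0.0471
```

View pics/wrist3.png

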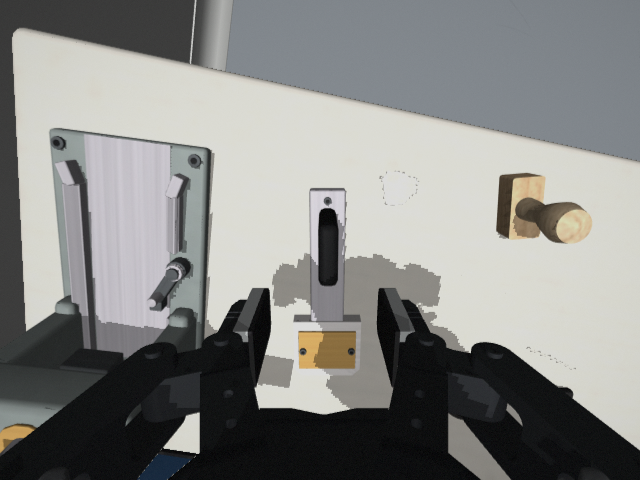

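```bash
python3 -m crank '[[-1.5,-2,-20,0,0,0],[0,0,-22,0,0,0],[0,0,-22,0,0,0],[0,0,-18,0,0,0],[0,0,-12,0,0,0],[0,0,-5,0,0,0],[0,0,0,0,0,0],[0,0,0,0,0,0]]';python3 -m crank '[[0,0,0,0,0,0],[0,0,0,0,0,0],[0,0,0,0,0,0],[0,0,0,0,0,0],[0,0,0,0,0,0],[0,0,0,0,0,0]]' 0
```

```text
time_s: 10.1
tool_pos: [0.4675, -0.2293, 0.0212]
eef_rot: [-90.1, 0.1, 101.4]
force: [-0.3, 0.0, -0.1]
width: 0.0471
time_s: 10.6
tool_pos: [0.467, -0.2292, 0.0208]
eef_rot: [-90.1, 0.1, 101.4]
force: [-1.1, 0.3, 6.4]
width: 0.0113
```

```bash
python3 -m crank '[[0,0,10,0,0,0],[0,0,20,0,0,0],[0,0,20,0,0,0],[6,-12,10,0,0,-0.5],[12,-12,0,0,0,-1],[18,-12,0,0,0,-1],[18,-10,0,0,0,-1],[18,-8,0,0,0,-1],[18,-6,0,0,0,-1],[18,-5,0,0,0,-1]]';python3 -m crank '[[18,-4,0,0,0,-0.5],[15,-3,0,0,0,0],[14,-1,0,0,0,0],[12,0,0,0,0,0],[0,0,0,0,0,0],[0,0,0,0,0,0]]'
python3 - <<'E'
from h import *
shot('wrist','wrist4');shot('scene','scene4')
E
```

```text
time_s: 11.43
tool_pos: [0.5745, -0.2942, 0.08]
eef_rot: [-90.0, -0.0, 94.8]
force: [-0.3, 0.3, -1.9]
width: 0.0115
time_s: 11.93
tool_pos: [0.6329, -0.3015, 0.0796]
eef_rot: [-90.0, -0.0, 94.4]
force: [-0.4, 0.7, -1.6]
width: 0.0114
```

View pics/wrist4.png

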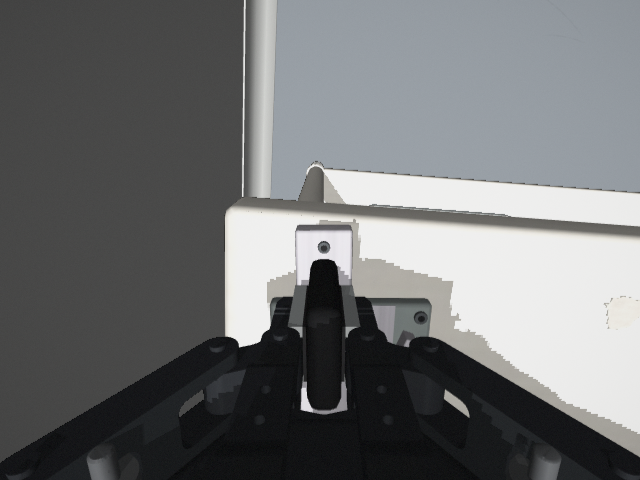

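View pics/scene4.png

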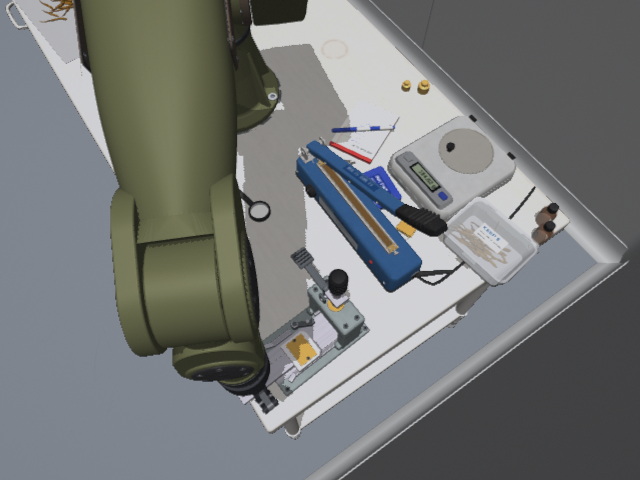

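```bash
python3 -m crank '[[-8,-0.5,0,0,0,0],[-8.3,0,0,0,0,0],[0,0,0,0,0,0],[0,0,0,0,0,0]]'
cat > head.py <<'E'
from h import *
import sys
o=np.array([.6024,-.1178]);a=np.deg2rad(94.4);Rm=np.array([[np.cos(a),-np.sin(a)],[np.sin(a),np.cos(a)]])
def head(tag,lo,hi,xr=(-.15,-.03)):
    for n in("scene","side"):
        p,d,T,K=shot(n,n+tag);W=cloud(d,T,K);q=(W[...,:2]-o)@Rm
        hsv=cv2.cvtColor(p,cv2.COLOR_BGR2HSV)
        ok=(d>0)&(W[...,2]>lo)&(W[...,2]<hi)&(abs(q[...,1])<.045)&(q[...,0]>xr[0])&(q[...,0]<xr[1])
        y=ok&(hsv[...,0]>12)&(hsv[...,0]<35)&(hsv[...,1]>110)
        for nm,m in(('all',ok),('tag',y)):
            s=q[m].astype(np.float32)
            if len(s)>20: print(n,nm,len(s),cv2.minAreaRect(s*1000),'med',np.median(s,0)*1000,'z',np.median(W[...,2][m]))
        cv2.imwrite('pics/c_%s.png'%(n+tag),cv2.resize(p[200:400,200:460],None,fx=3,fy=3))
if __name__=='__main__': head(sys.argv[1],float(sys.argv[2]),float(sys.argv[3]))
E
python3 head.py 5 .06 .085
```

```text
time_s: 12.37
tool_pos: [0.6156, -0.3023, 0.0799]
eef_rot: [-90.0, -0.0, 94.3]
force: [0.4, -0.1, -0.9]
width: 0.0114
scene all 1256 ((-106.67539978027344, 2.5931396484375), (86.44743347167969, 54.69002151489258), 0.12094816565513611) med [-99.053    1.2145] z 0.07254036784873114
scene tag 459 ((-87.6812973022461, 2.9756736755371094), (33.05896759033203, 44.52124786376953), 0.03478090465068817) med [-88.3952   2.6276] z 0.0737803171430863
side all 776 ((-97.11276245117188, 10.614814758300781), (53.941219329833984, 91.16224670410156), 64.11913299560547) med [-89.2345   5.9769] z 0.07330015641223697
side tag 372 ((-86.93040466308594, 0.28106117248535156), (35.069114685058594, 45.33262634277344), 0.23535045981407166) med [-86.6409   1.9059] z 0.07444659883351679
```

View pics/c_side5.png

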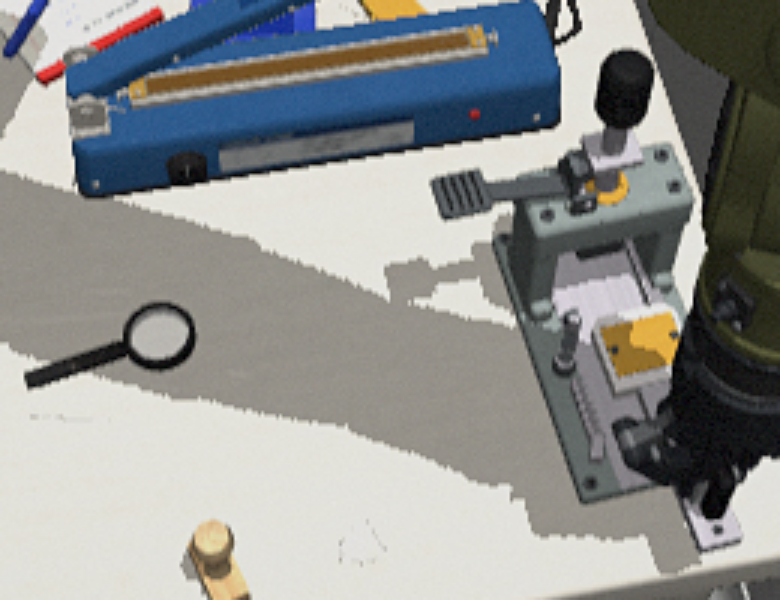

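```bash
python3 -m crank '[[1,0,-10,0,0,0],[0,0,-12,0,0,0],[0,0,-10,0,0,0],[0,0,-6,0,0,0],[0,0,-4,0,0,0],[0,0,-3,0,0,0],[0,0,0,0,0,0],[0,0,0,0,0,0]]'; python3 head.py 6 .018 .04
```

```text
time_s: 13.13
tool_pos: [0.6179, -0.3023, 0.0346]
eef_rot: [-90.0, 0.0, 94.4]
force: [0.3, -0.7, -0.8]
width: 0.0113
scene all 1753 ((-88.93331909179688, 2.5497817993164062), (86.389404296875, 122.32003021240234), 87.02733612060547) med [-94.3142  -0.3653] z 0.026365917892890445
scene tag 422 ((-87.4631118774414, 0.4944496154785156), (44.90383529663086, 33.548431396484375), 89.64738464355469) med [-88.0933   0.361 ] z 0.02843786800561615
side all 1097 ((-81.83842468261719, 2.6095848083496094), (103.65431213378906, 83.86384582519531), 0.004473341163247824) med [-84.1167   7.697 ] z 0.0273367746670925
side tag 352 ((-86.70494079589844, -1.6016769409179688), (34.914459228515625, 46.35844039916992), 4.3596272468566895) med [-87.3968  -0.4828] z 0.02933167864958819
```

View pics/c_side6.png

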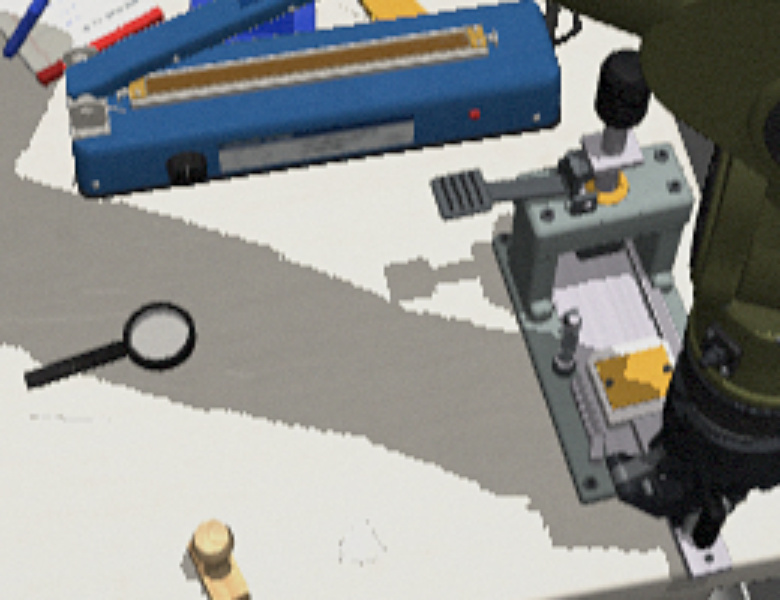

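View pics/c_scene6.png

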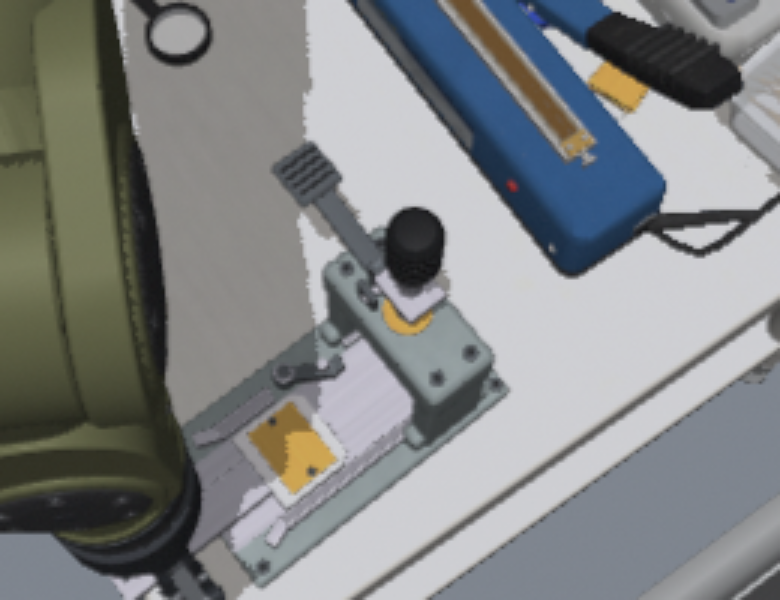

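```bash
python3 -m crank '[[-1.2,0,-1.5,0,0,0],[0,0,0,0,0,0]]'; python3 -m crank '[[-0.8,10,0,0,0,0],[-0.8,10,0,0,0,0],[-0.8,10,0,0,0,0],[0,0,0,0,0,0]]'
```

```text
time_s: 13.4
tool_pos: [0.6166, -0.3023, 0.0334]
eef_rot: [-90.0, 0.0, 94.4]
force: [0.5, 0.8, -1.3]
width: 0.0116
time_s: 13.73
tool_pos: [0.6153, -0.2699, 0.0337]
eef_rot: [-90.1, -0.0, 94.5]
force: [3.4, 2.0, -2.8]
width: 0.0115
```

```bash
python3 -m crank '[[-0.8,10,0,0,0,0],[-0.8,10,0,0,0,0],[0,0,0,0,0,0]]'; python3 -m crank '[[-0.8,10,0,0,0,0],[-0.8,10,0,0,0,0],[-0.5,6,0,0,0,0],[0,0,0,0,0,0]]'
```

```text
time_s: 13.98
tool_pos: [0.6134, -0.2496, 0.0335]
eef_rot: [-90.1, -0.1, 94.5]
force: [6.0, 2.6, -1.3]
width: 0.0114
time_s: 14.32
tool_pos: [0.6108, -0.2242, 0.0332]
eef_rot: [-90.0, -0.1, 94.5]
force: [6.0, 2.0, -2.4]
width: 0.0116
```

```bash
python3 -m crank '[[-0.4,5,0,0,0,0],[-0.3,4,0,0,0,0],[0,0,0,0,0,0],[0,0,0,0,0,0]]'; python3 head.py 7 .018 .09
```

```text
time_s: 14.65
tool_pos: [0.6086, -0.2165, 0.0329]
eef_rot: [-89.9, -0.1, 94.4]
force: [-0.0, 0.7, 1.1]
width: 0.0116
scene all 679 ((-81.87894439697266, -5.194263458251953), (89.26256561279297, 109.27754211425781), 84.5429458618164) med [-67.228   -6.7651] z 0.024519127402186203
side all 904 ((-85.00503540039062, 1.5843238830566406), (112.49349212646484, 84.87723541259766), 2.4336535930633545) med [-109.9584    6.5275] z 0.027228247648529713
```

View pics/c_side7.png

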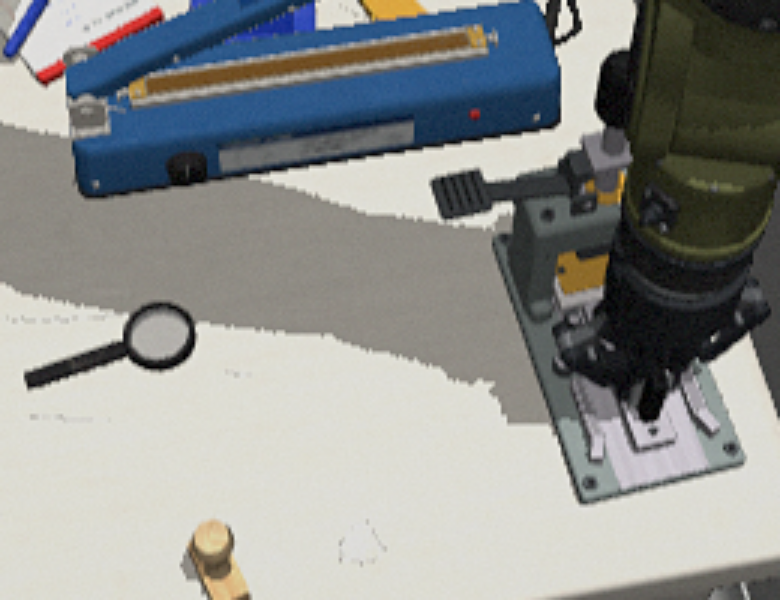

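View pics/c_scene7.png

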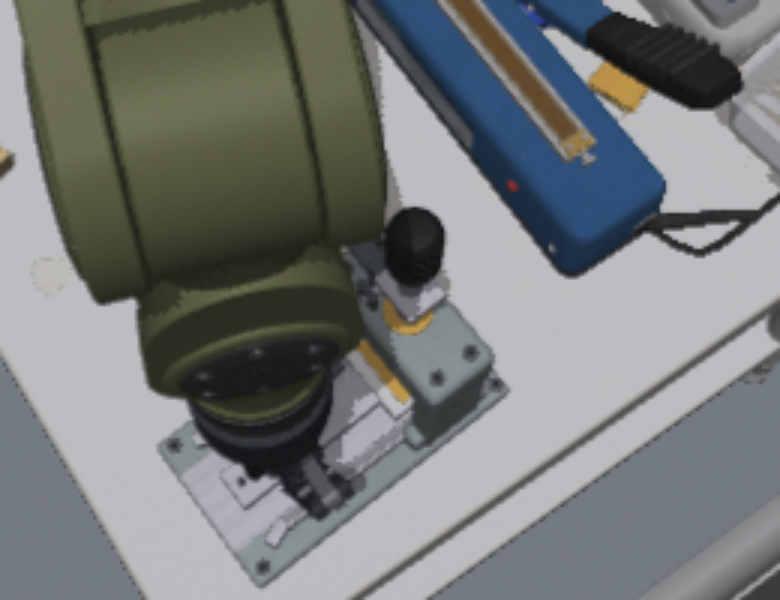

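```bash
python3 -m crank '[[-0.1,2,0,0,0,0],[0,0,0,0,0,0],[0,0,0,0,0,0]]'; python3 -m crank '[[0,1.5,0,0,0,0],[0,0,0,0,0,0],[0,0,0,0,0,0]]'
```

```text
time_s: 15.0
tool_pos: [0.609, -0.2153, 0.0328]
eef_rot: [-89.9, -0.0, 94.4]
force: [-0.5, -0.7, 0.0]
width: 0.0111
time_s: 15.25
tool_pos: [0.6095, -0.2148, 0.0331]
eef_rot: [-90.0, 0.1, 94.3]
force: [-2.0, -5.5, -0.2]
width: 0.0113
```

```bash
python3 -m crank '[[0.3,-4,0,0,0,0],[0.3,-4,0,0,0,0],[0,-2,0,0,0,0],[0,0,0,0,0,0],[0,0,0,0,0,0]]'
```

```text
time_s: 15.67
tool_pos: [0.6101, -0.2199, 0.033]
eef_rot: [-90.0, -0.5, 94.5]
force: [-1.0, 10.9, 3.9]
width: 0.0111
```

```bash
python3 -m crank '[[-0.2,4,0,0,0,0],[-0.3,4,0,0,0,0],[0,1.5,0,0,0,0],[0,0,0,0,0,0],[0,0,0,0,0,0]]'; python3 -m crank '[[0,-0.5,0,0,0,0],[0,0,0,0,0,0],[0,0,0,0,0,0],[0,0,0,0,0,0]]' 40
```

```text
time_s: 16.08
tool_pos: [0.6098, -0.2148, 0.0332]
eef_rot: [-90.0, 0.1, 94.4]
force: [-0.8, -3.1, -1.6]
width: 0.0114
time_s: 16.42
tool_pos: [0.6099, -0.2146, 0.0332]
eef_rot: [-90.0, -0.0, 94.4]
force: [-0.1, -0.7, 0.2]
width: 0.0339
```

```bash
python3 -m crank '[[0,0,10,0,0,0],[0,0,20,0,0,0],[0,0,30,0,0,0],[0,0,35,0,0,0],[0,0,35,0,0,0],[-10,0,35,0,0,0],[-20,10,20,0,0,0],[-20,20,0,0,0,0],[-20,20,0,0,0,0],[-20,20,0,0,0,0]]' 40; python3 -m crank '[[-10,15,0,0,0,0],[0,4.5,-10,0,0,0],[0,0,0,0,0,0],[0,0,0,0,0,0]]' 0; python3 - <<'E'
from h import *
for n in("wrist","scene","side"):
    p,d,T,K=shot(n,n+'8')
    if n!='wrist': cv2.imwrite('pics/c_%s8.png'%n,cv2.resize(p[200:400,200:460],None,fx=3,fy=3))
    else:
        V=cloud(d,T,K)[d>0]
        t=V[(V[:,0]>.48)&(V[:,0]<.528)&(abs(V[:,1]+.125)<.04)&(V[:,2]>.135)&(V[:,2]<.156)]
        if len(t): print(cv2.minAreaRect(t[:,:2].astype(np.float32)),np.median(t[:,2]))
E
```

```text
time_s: 17.25
tool_pos: [0.5192, -0.1442, 0.2196]
eef_rot: [-90.1, 0.0, 94.3]
force: [0.3, 0.0, -0.2]
width: 0.0341
time_s: 17.58
tool_pos: [0.5101, -0.1254, 0.208]
eef_rot: [-90.0, 0.0, 94.4]
force: [0.5, -0.8, 0.6]
width: -0.0003
((0.5110350847244263, -0.12371566146612167), (0.03466510772705078, 0.029895080253481865), 3.3608274459838867) 0.14871268282255803
```

View pics/wrist8.png

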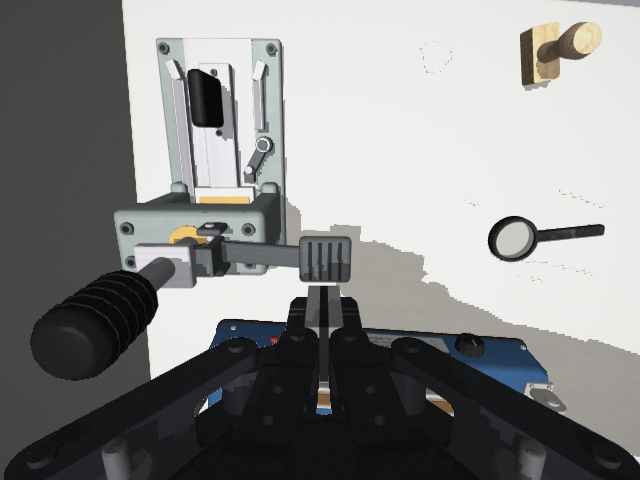

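View pics/c_scene8.png

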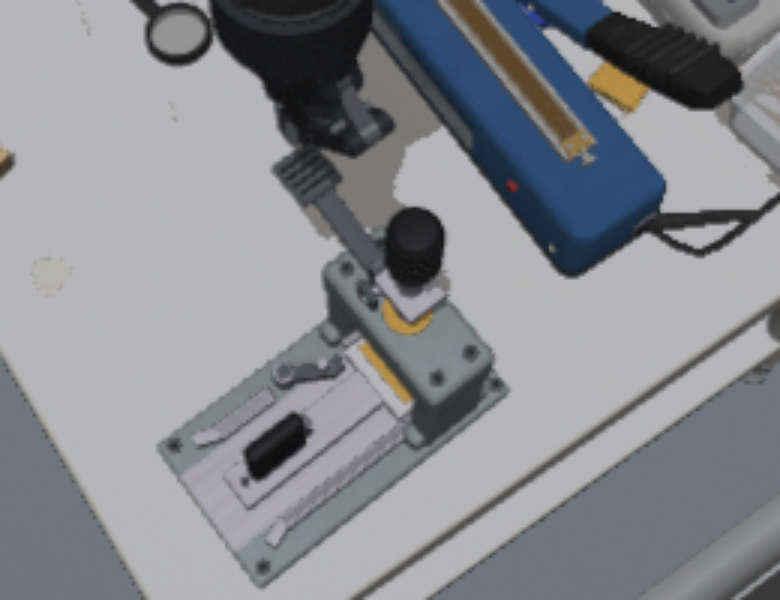

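View pics/c_side8.png

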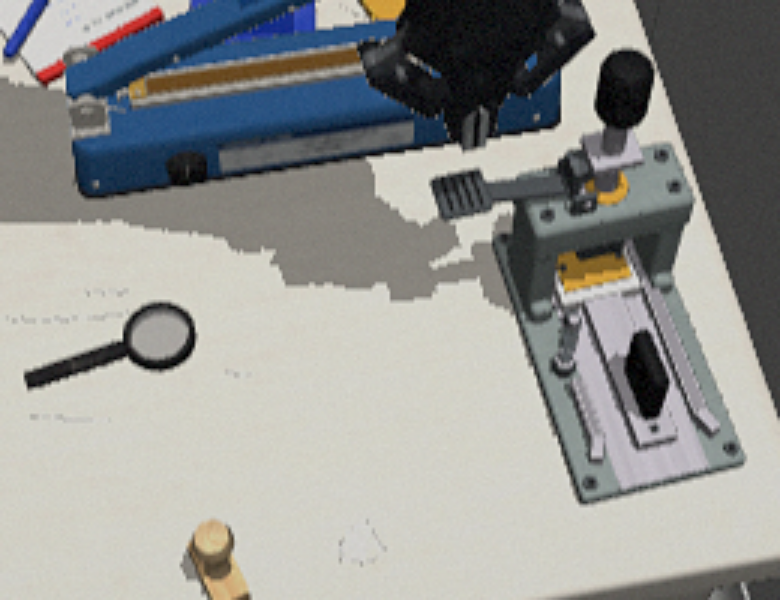

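```bash
python3 -m crank '[[0,0,-15,0,0,0],[0,0,-20,0,0,0],[0,0,-15,0,0,0],[0,0,-5,0,0,0],[0,0,0,0,0,0]]'; python3 -m crank '[[0,0,-5,0,0,0],[0,0,-6,0,0,0],[0,0,-6,0,0,0],[0,0,-6,0,0,0],[0,0,-4,0,0,0],[0,0,-2,0,0,0],[0,0,0,0,0,0],[0,0,0,0,0,0]]'
cat > kn.py <<'E'
from h import *
import sys
for n in("scene","side"):
    p,d,T,K=shot(n,n+sys.argv[1]);V=cloud(d,T,K)[d>0]
    cv2.imwrite('pics/c_%s.png'%(n+sys.argv[1]),cv2.resize(p[200:400,200:460],None,fx=3,fy=3))
    k=V[(abs(V[:,0]-.6)<.02)&(abs(V[:,1]+.12)<.02)&(V[:,2]>.15)&(V[:,2]<.26)];print(n,np.percentile(k[:,2],95) if len(k) else 0)
E
python3 kn.py 9
```

```text
time_s: 18.15
tool_pos: [0.5091, -0.1255, 0.1517]
eef_rot: [-89.8, -0.0, 94.3]
force: [-0.8, -1.0, 0.3]
width: -0.0001
time_s: 18.82
tool_pos: [0.5099, -0.1254, 0.1244]
eef_rot: [-90.0, 0.0, 94.4]
force: [-2.3, -0.8, 1.9]
width: 0.0001
scene 0.21821930807757678
side 0.21853420732224915
```

```bash
python3 -m crank '[[0,0,6,0,0,0],[0,0,8,0,0,0],[0,0,12,0,0,0],[0,0,25,0,0,0],[0,0,30,0,0,0],[0,0,30,0,0,0],[0,0,0,0,0,0],[0,0,0,0,0,0],[0,0,0,0,0,0],[0,0,0,0,0,0]]'; python3 kn.py 10
```

```text
time_s: 19.75
tool_pos: [0.5092, -0.125, 0.2343]
eef_rot: [-89.9, -0.0, 94.4]
force: [-0.3, -0.1, -0.9]
width: 0.0002
scene 0.21848238245542104
side 0.21860600763841226
```

View pics/c_scene10.png

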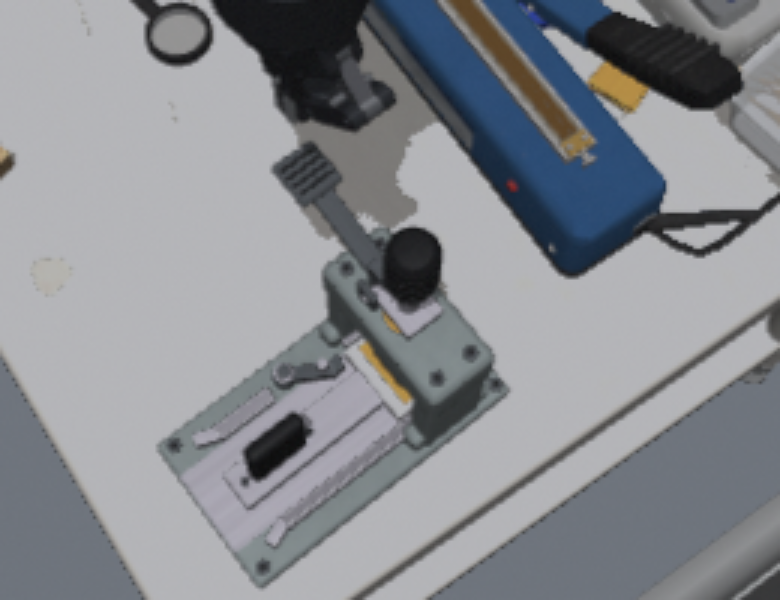

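View pics/c_side10.png

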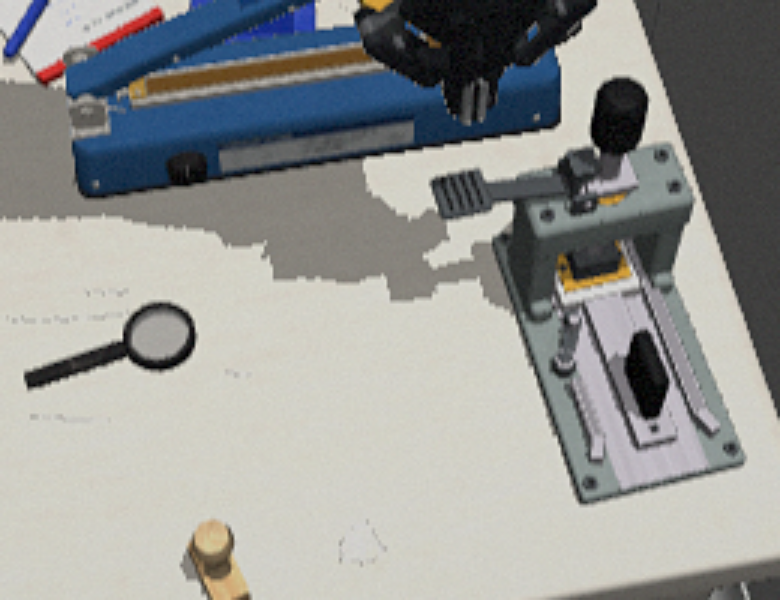

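The crops show the die resting on the brass tag, at about (600,262) in the side crop. The pawl sits behind the slide's head, the paddle is back up, and the gripper is clear of everything.

```bash
python3 -c "
from rig import env
print(env.hand_in(),env.get_obs()['time_s'])"
```

```text
the job is handed in; nothing more can be done
the job is handed in; nothing more can be done
```

The tag is stamped: the slide is latched home in the press, the striker is down on the tag, and the job is handed in. The robot clock stood at about 20 s of the 58 s allowed.

- **Striker cocked:** I lifted it by the knob about 37 mm. When I lowered the knob slightly, the spring load left the gripper, so the sear was holding. The knob top read 245 mm, against about 212 mm with the striker down.
- **Slide latched:** I lowered the slide into the slideway and pushed it to the end stop. A backward tug moved it only 5 mm and held at 11 N, so the pawl had clicked in. I then pushed it back to the stop.
- **Striker fired:** I pressed the paddle about 24 mm. The knob top dropped to about 218 mm. That is about 6 mm above fully down, against the stated 5 mm for resting on a tag.

The last pictures show the die on the tag, the pawl behind the slide's head, the paddle back up and the gripper clear of everything. The hand stamp had not moved. I never went near the ink pad or the spare tags, but I did not measure them again.

No final check failed. The scene and side cameras disagreed by about 2 mm on where the press stood, so I used the wrist camera's position, which lay within 2 mm of both. I also overshot by 16 mm while carrying the slide to the press, and corrected that before lowering it.

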